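# Fit the filter cartridge on the respirator blower and set its flow

### The job

Take the pink filter cartridge from the tray and stand it upright on the black rubber mat; let go, then take it again across its flat key nose and fit it on the blower's port with nose and port rib matched, pushed fully home with its foot flat on the deck. Then roll the blower's knurled flow wheel with a fingertip until its white mark stands at the orange pointers. Leave the other things where they are.

Things in the scene. Friction and masses are not known exactly. Their poses are not given: they have to be found in the camera images.
- pinkcart_c (a point): Centre (half-way up, 22.5 mm above its foot) of the bright pink filter cartridge: an upright drum 52 mm dia, 45 mm high, about 120 g, standing in one of the tray's bays (which one varies), nose roughly along the tray's +y (within 0.4 rad). z is up; +x points to its key nose. It measures 55 mm over x (26 behind the axis, 29 at the nose) and 52 mm over y.
- pinkcart_nose (a point): Middle of the flat face of the pink cartridge's key nose, 29 mm along the cartridge's +x from its centre. The face is 22 mm wide and as high as the cartridge; a white stripe runs down it and onto the top.
- pinkcart_socket (a point): Centre of the pink cartridge's foot. Its underside is a socket 16 mm deep: a round bore of 31 mm dia with a key notch 14 mm wide (along y) on the +x side, under the nose, reaching 22.5 mm from the axis.
- port (a point): Filter port of the grey blower, on its flat deck 50 mm above the table: this point is on the deck at the port's axis, z up. A black round spigot, 28 mm dia, 14 mm high, top chamfered 1.5 mm, stands there; the bore has 1.5 mm radial play. Home, the cartridge's foot is on the deck, its +x along the port's +x. The deck reaches 65 mm to +x and -x, 60 to -y, 140 to +y. The blower is fixed.
- port_rib (a point): Top outer end of the white key rib on the +x side of the port's spigot: 10 mm wide, 12 mm high, reaching 20.5 mm from the port's axis; a white line on the deck continues it outwards. It enters the cartridge's notch with 2 mm play each side.
- guards (a point): Port axis at the height of the tops of two black guard walls, 46 mm above the deck: they stand along both y sides of the port, 60 mm long in x, 5 mm thick, inner faces 33 mm from the axis, so that fingers fit beside the cartridge only on its +x and -x sides.
- wheel_top (a point): Top of the rim of the knurled black flow wheel, 9 mm above the deck, 102 mm along +y from the port; axes as the port's. Wheel 40 mm dia, 12 mm wide, axis along y; only its top 9 mm stands out. Orange pointers at both sides mark the top. A fingertip resting on it with a few N and moving along +x rolls it by friction (about 1.5 N at the rim); it stays where left.
- flow (a joint): Angle of the flow wheel, rad: 0 when the white mark (4 mm wide) on its rim is at the very top between the orange pointers, negative when the mark lies towards the port's -x; grows as the wheel's top moves along the port's +x (20 mm of rim per rad). Starts between -0.85 and -0.45; stops at -1.5 and 1.5.
- tray_c (a point): Centre of the inner floor (5 mm above the table) of the fixed grey divided tray, 144 (x) x 218 (y) x 50 mm high, 5 mm walls. Three bays at y = -71, 0 and 71 mm, each 66 mm wide (y), 134 mm long (x), 45 mm deep, as deep as the cartridges are high: fingers fit beside a cartridge only on its sides along the tray's x.
- mat_top (a point): Centre of the top of a flat black rubber mat, 120 x 120 x 3 mm, fixed on the table between tray and blower, free for setting things down.
- olivecart_c (a point): Bystander: olive-yellow filter cartridge, same shape and size as the pink one (mm). The point is half-way up, 22.5 mm above its foot.
- tape_c (a point): Bystander: yellow roll of tape, 58 dia, 24 high, lying flat in a bay of the tray (mm). The point is its centre.
- respirator_c (a point): Bystander: dark half-mask respirator with two pink filters, about 100 x 150 x 60 high (mm). The point is 30 mm above the table, on its middle.
- carton_c (a point): Bystander: yellow carton 90 x 140 x 60 high (mm). The point is its centre.
- jar_c (a point): Bystander: jar with orange lid, 70 dia, 85 high (mm). The point is 42 mm above the table, on its axis.
- sander_c (a point): Bystander: black palm sander, 90 dia, 90 high, with a stub pointing away from the robot (mm). The point is 45 mm above the table, on its axis.

How it is judged:
On the way, in this order (a step that is already met when the one before it is completed fails the run):
1. the pink cartridge stands upright on the rubber mat, let go (horizontal distance between pinkcart_c and mat_top below 0.06 m and z of pinkcart_c in the frame of mat_top below 0.026 m and angle between pinkcart_c's own z axis and vertical below 0.1 rad and contact force between pinkcart and the fingers below 0.05 N), for 0.15 s.
2. the pink cartridge is fully home on the port, nose over the rib (z of pinkcart_c in the frame of port below 0.0255 m and horizontal distance between pinkcart_c and port below 0.004 m and angle between the x axis of pinkcart_c and the x axis of port, either way round below 0.15 rad and x of pinkcart_nose in the frame of port above 0.02 m and angle between pinkcart_c's own z axis and vertical below 0.08 rad), for 0.2 s.
3. the flow wheel's mark stands at the pointers (value of joint flow between -0.17 and 0.17 rad), for 0.2 s.
At the end, for the whole second after the job is handed in: The pink cartridge sits home on the port (within 3 mm of full depth, within 4 mm of the axis, upright within 0.08 rad, nose over the rib within 0.15 rad), released and still; the flow wheel is at rest within 0.17 rad of the pointers (all of step 2 and all of step 3 and velocity of joint flow between -0.05 and 0.05 rad/s and linear speed of pinkcart below 0.02 m/s and contact force between pinkcart and the fingers below 0.05 N); the robot touches nothing.
It fails at once if the olive cartridge, the tape or another bystander is pushed more than 30 mm (distance of any of olivecart_c, tape_c, respirator_c, carton_c, jar_c, sander_c from where it was at the start of the episode above 0.03 m).
It also fails if it takes over 72 s, if anything falls off the work surface, if the arm or the gripper's body presses on something with over 40 N, if the wrist force passes 120 N, or if a joint passes its speed limit or range.

### The arm

A 7-joint arm with a two-finger parallel gripper is mounted at the origin on the work surface. World frame = base frame: x ahead of the robot, y to its left, z up, the work surface at z = 0. Lengths are in m, angles in rad, forces in N, time in s.
With the tool pointing down it reaches from about 0.4 to 0.875 m from the base axis. Payload 6.5 kg.
Tool frame: the origin (TCP) lies on the centre line of the jaws, within the pads' length; the fingertips stand 17 mm ahead of it and the grasp point (between the pads) lies 2 mm behind it; z points along the fingers, y is the line along which they close (so a half turn about z gives the same grasp; the last joint's range is limited). The gripper opens to 85 mm and grips with 20 to 120 N. Pads are 22 mm wide; open, the fingers measure 114 mm over their backs; the gripper's body (76 mm by 85 mm) begins 54 mm behind the grasp point. The pads swing forward as they close: fully open they stand 13 mm farther back than shut.
Start: joints at [1.039, 0.536, -0.004, 1.538, 0.003, 1.067, -0.071], TCP at [0.292, -0.581, 0.212] pointing down, gripper open.
Joint ranges: [-2.7, 2.7], [-0.37, 2.16], [-1.27, 1.26], [0.24, 2.4], [-1.31, 4.45], [0.19, 1.91], [-2.76, 2.76]. Speed limits (rad/s): [2.39, 2.39, 3.14, 3.14, 3.14, 3.14, 3.14].

### API

Orientations are given as a unit quaternion [w, x, y, z].
In Python, from cell import bot, eyes, order, models gives the robot as it stands. The module is installed in compiled form; this text tells all that it offers.
- The arm moves only by the tool apply_moves, never from a script. Its arguments are lists of equal length, an entry for each row: "xyz": the shift along the tool's x, y, z each as a share of 80 mm, from -1 to 1, a list of three; "delta_rot": the turn, a rotation vector about the tool's x, y, z each as a share of 2 pi rad, from -1 to 1, a list of three; "gripper": the gripper command: -1 is shut, 1 is fully open, values between are in proportion. In form: {"xyz": [[dx, dy, dz], ...], "delta_rot": [[ax, ay, az], ...], "gripper": [gripper, ...]}. A call has exactly 8 rows; each row is the pose to reach, as a shift and turn from the pose commanded when the call began, along the tool's axes at that moment, turning the shorter way round; what a row does not reach only later rows make up. A row lasts 1/12 s, in which the tool goes at most 41.7 mm and 7.16 degrees, less where a joint would pass 70% of its speed; a pose out of reach is approached as far as the arm can. A call with a number of a shift or a turn outside -1 to 1 is refused whole. A call with a gripper value outside its range is refused whole. The fingers move at their own pace and stop on an object; the grip force is fixed at half the most. Time passes only in rows, so rows that repeat a pose let the fingers close, or fill a call up. It gives the time, the measured TCP pose, the force, the opening and the grip force at its end, in the units of the state.
- bot.read_state(): the state, without advancing time (a new reading comes with each control period).
- eyes.grab_frame(name): name is "scene" or "top" or "wrist"; returns the picture (420x560x3 uint8, red, green, blue); there is no depth.
- eyes.calibration(name): a dict with "camera_matrix" (3x3 intrinsics, pixels), "camera_from_world" (4x4, takes a point from world to camera coordinates). Camera axes: x right, y down, z forward; pixel columns grow to the right and rows downward; lengths in m; the calibration is good to about 2 mm. The wrist camera is an equidistant fisheye: a pixel r from the principal point sees the ray r / f radians off the axis. A picture is of the moment at which its call begins: read the wrist's pose just before it. calibration takes no time and is no camera call; for the wrist camera it gives the pose at the moment of the call.
- order.sign_off(): hands the job in; it is judged then, once.
Trained networks look in the newest picture that a camera, given by its name, has taken for a name from the list of things; names that differ only in an ending like _2 or _b are one class to them, and where a whole thing is asked for, a point or a joint stands for the part that bears it (a point fixed in the world has none). Each returns a list of dicts, best first, with "score" (0 to 1); they miss things now and then, are a little off and sometimes report something else, mostly with a low value. They report only what shows in the picture. A call takes as long as a camera call.
- models.find_in(camera, target): "location" ([x, y, z] in m, in world coordinates, good to about 4 mm: the middle of the surface that is visible of it).
- models.pinpoint(camera, target): "location" ([x, y, z] in m, in world coordinates, good to about 4 mm: a listed point, or the origin of a listed thing).
The state is a dict: "clock": time; "joint_positions": joint angles; "joint_vel": joint speeds; "joint_torque": joint torques, N m; "position": TCP position; "tool_rot": TCP orientation; "wrist_force": force on the tool from outside, world axes, zero at the start; "moment": the same for the moment, N m; "gripper_width": finger opening in m; "gripper_force": force on a finger pad.
Only numpy, scipy, OpenCV 4.12 (cv2) and the standard library are available. Lean on these libraries where they do the work, as an engineer would, in place of code of your own. Each camera call takes 0.05 s, during which the arm holds its last target. There are 200 camera calls.

## Working session

There is one attempt and no reset: what is moved stays moved. The work goes in short steps, Python scripts to look and compute and a tool call to move; the robot and the scene stay as the last step left them, time stands still between calls to the robot, and variables do not carry over. Pictures are saved under pics/ and viewed, at most 10 in all, crops included, and the job is handed in when it is done.

Besides the shell and the picture viewer there is one more tool, called after "Request:" in YAML: its name, and indented under it one key for each argument. apply_moves: Moves the arm, as the interface text tells. Its arguments: {"type":"object","properties":{"xyz":{"type":"array","items":{"type":"array","items":{"type":"number"}}},"delta_rot":{"type":"array","items":{"type":"array","items":{"type":"number"}}},"gripper":{"type":"array","items":{"type":"number"}}},"required":["xyz","delta_rot","gripper"]}

```bash
mkdir -p pics; cat > h.py <<'E'
import numpy as np, cv2
from scipy.spatial.transform import Rotation as R
from cell import bot, eyes, order, models
def pose():
    s=bot.read_state(); q=s["tool_rot"]; return np.array(s["position"]),R.from_quat([q[1],q[2],q[3],q[0]]),s
def grab(n,f=None):
    im=eyes.grab_frame(n)
    if f: cv2.imwrite("pics/"+f,cv2.cvtColor(im,cv2.COLOR_RGB2BGR))
    return im
def proj(n,P):
    c=eyes.calibration(n);K=np.array(c["camera_matrix"]);T=np.array(c["camera_from_world"])
    p=np.atleast_2d(P)@T[:3,:3].T+T[:3,3]
    if n=="wrist":
        r=np.hypot(p[:,0],p[:,1]);th=np.arctan2(r,p[:,2]);p=np.c_[p[:,:2]/np.maximum(r,1e-9)[:,None]*th[:,None],np.ones(len(p))]
    else: p=p/p[:,2:]
    return (p@K.T)[:,:2]
def unproj(n,uv,z):
    c=eyes.calibration(n);K=np.array(c["camera_matrix"]);T=np.array(c["camera_from_world"])
    uv=np.atleast_2d(uv).astype(float);d=np.c_[uv,np.ones(len(uv))]@np.linalg.inv(K).T
    if n=="wrist":
        th=np.hypot(d[:,0],d[:,1]);d=np.c_[d[:,:2]/np.maximum(th,1e-9)[:,None]*np.sin(th)[:,None],np.cos(th)]
    o=-T[:3,:3].T@T[:3,3];d=d@T[:3,:3]
    return o+d*((z-o[2])/d[:,2])[:,None]
def plan(xyz,yaw=None):
    "shift in shares of 80mm and turn share, tool down; yaw = world angle of tool y"
    p,r,s=pose();d=r.inv().apply(np.array(xyz)-p)/.08
    out=[np.round(d,3)]
    if yaw is not None:
        best=None
        for k in (0,np.pi):
            y=np.array([np.cos(yaw+k),np.sin(yaw+k),0]);z=np.array([0,0,-1.]);x=np.cross(y,z)
            v=(r.inv()*R.from_matrix(np.c_[x,y,z])).as_rotvec()
            if best is None or np.linalg.norm(v)<np.linalg.norm(best): best=v
        out+=[np.round(best/2/np.pi,4)]
    return out
E
python3 - <<'E'
from h import *
grab("scene","s0.png");grab("top","t0.png")
for t in ["pinkcart_c","pinkcart_nose","port","port_rib","wheel_top","tray_c","mat_top","olivecart_c","tape_c","guards","jar_c","sander_c","carton_c","respirator_c"]:
    for c in("top",):
        print(t,c,[(np.round(d["location"],3).tolist(),round(d["score"],2)) for d in models.pinpoint(c,t)[:2]])
p,r,s=pose();print(p,r.as_matrix().round(2).tolist(),s["clock"],s["gripper_width"])
E
```

```text
pinkcart_c top [([0.494, -0.199, 0.027], 0.83), ([0.5, -0.343, 0.017], 0.34)]
pinkcart_nose top [([0.482, -0.168, 0.029], 0.68)]
port top [([0.554, 0.212, 0.048], 0.56)]
port_rib top [([0.568, 0.215, 0.06], 0.91)]
wheel_top top [([0.552, 0.311, 0.06], 0.9), ([0.55, 0.207, 0.095], 0.63)]
tray_c top [([0.502, -0.272, 0.004], 0.98)]
mat_top top [([0.525, -0.008, 0.002], 0.66)]
olivecart_c top [([0.504, -0.274, 0.026], 0.67)]
tape_c top [([0.502, -0.341, 0.021], 0.83)]
guards top [([0.548, 0.208, 0.097], 0.73), ([0.568, 0.211, 0.06], 0.65)]
jar_c top [([0.765, 0.126, 0.04], 0.93)]
sander_c top [([0.751, 0.302, 0.048], 0.67)]
carton_c top [([0.753, -0.302, 0.029], 0.92)]
respirator_c top [([0.754, -0.066, 0.028], 0.78)]
[ 0.29196872 -0.58074912  0.21220832] [[0.89, 0.45, 0.0], [0.45, -0.89, -0.0], [-0.0, 0.0, -1.0]] 0.8 0.08527015483523645
```

View pics/t0.png

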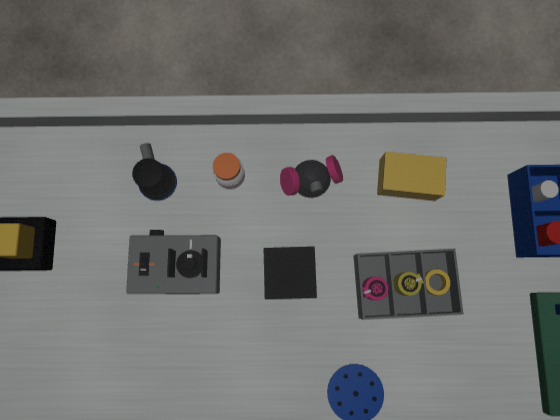

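View pics/s0.png

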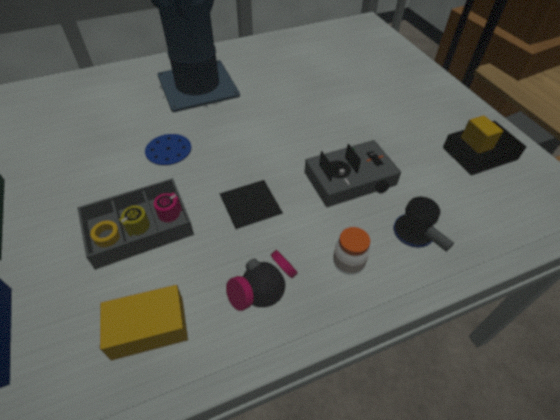

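The top view shows the pink cartridge at (375,288) in the tray's +y bay with its nose to the left (+y). The mat is at (290,272), the port at (190,264) with its rib pointing up (+x), and the wheel at (144,264). The scene view agrees. I'm setting out to a point above the pink cartridge.

Request:
apply_moves:
  xyz:
    - [0.44, -0.31, -0.05]
    - [0.87, -0.62, -0.1]
    - [0.87, -0.62, -0.1]
    - [0.87, -0.62, -0.1]
    - [0.87, -0.62, -0.1]
    - [0.87, -0.62, -0.1]
    - [0.87, -0.62, -0.1]
    - [0.87, -0.62, -0.1]
  delta_rot:
    - [0, 0, 0]
    - [0, 0, 0]
    - [0, 0, 0]
    - [0, 0, 0]
    - [0, 0, 0]
    - [0, 0, 0]
    - [0, 0, 0]
    - [0, 0, 0]
  gripper: [1, 1, 1, 1, 1, 1, 1, 1]

```text
clock: 1.47
position: [0.3309, -0.5061, 0.2199]
tool_rot: [0.0, 0.973, 0.23, -0.0]
wrist_force: [-0.6, 0.5, 0.5]
gripper_width: 0.0852
gripper_force: 0.0
```

Request:
apply_moves:
  xyz:
    - [0.44, -0.31, -0.05]
    - [0.87, -0.62, -0.1]
    - [0.87, -0.62, -0.1]
    - [0.87, -0.62, -0.1]
    - [0.87, -0.62, -0.1]
    - [0.87, -0.62, -0.1]
    - [0.87, -0.62, -0.1]
    - [0.87, -0.62, -0.1]
  delta_rot:
    - [0, 0, 0]
    - [0, 0, 0]
    - [0, 0, 0]
    - [0, 0, 0]
    - [0, 0, 0]
    - [0, 0, 0]
    - [0, 0, 0]
    - [0, 0, 0]
  gripper: [1, 1, 1, 1, 1, 1, 1, 1]

```text
clock: 2.13
position: [0.3708, -0.4307, 0.228]
tool_rot: [0.0, 0.973, 0.23, -0.0]
wrist_force: [0.2, 0.6, 0.7]
gripper_width: 0.0854
gripper_force: 0.0
```

Request:
apply_moves:
  xyz:
    - [0.44, -0.31, -0.05]
    - [0.87, -0.62, -0.1]
    - [0.87, -0.62, -0.1]
    - [0.87, -0.62, -0.1]
    - [0.87, -0.62, -0.1]
    - [0.87, -0.62, -0.1]
    - [0.87, -0.62, -0.1]
    - [0.87, -0.62, -0.1]
  delta_rot:
    - [0, 0, 0]
    - [0, 0, 0]
    - [0, 0, 0]
    - [0, 0, 0]
    - [0, 0, 0]
    - [0, 0, 0]
    - [0, 0, 0]
    - [0, 0, 0]
  gripper: [1, 1, 1, 1, 1, 1, 1, 1]

```text
clock: 2.8
position: [0.4108, -0.3551, 0.236]
tool_rot: [0.0, 0.973, 0.23, -0.0]
wrist_force: [-0.8, -0.9, 0.3]
gripper_width: 0.0855
gripper_force: 0.0
```

Request:
apply_moves:
  xyz:
    - [0.44, -0.31, -0.05]
    - [0.87, -0.62, -0.1]
    - [0.87, -0.62, -0.1]
    - [0.87, -0.62, -0.1]
    - [0.87, -0.62, -0.1]
    - [0.87, -0.62, -0.1]
    - [0.87, -0.62, -0.1]
    - [0.87, -0.62, -0.1]
  delta_rot:
    - [0, 0, 0]
    - [0, 0, 0]
    - [0, 0, 0]
    - [0, 0, 0]
    - [0, 0, 0]
    - [0, 0, 0]
    - [0, 0, 0]
    - [0, 0, 0]
  gripper: [1, 1, 1, 1, 1, 1, 1, 1]

```text
clock: 3.47
position: [0.4508, -0.2796, 0.244]
tool_rot: [0.0, 0.973, 0.23, -0.0]
wrist_force: [0.2, -0.3, -0.4]
gripper_width: 0.0852
gripper_force: 0.0
```

Request:
apply_moves:
  xyz:
    - [0.3, -0.2, 0]
    - [0.3, -0.4, 0]
    - [0.3, -0.4, 0]
    - [0.3, -0.4, 0]
    - [0.3, -0.4, 0]
    - [0.3, -0.4, 0]
    - [0.3, -0.4, 0]
    - [0.3, -0.4, 0]
  delta_rot:
    - [0, 0, -0.15]
    - [0, 0, -0.15]
    - [0, 0, -0.15]
    - [0, 0, -0.15]
    - [0, 0, -0.15]
    - [0, 0, -0.15]
    - [0, 0, -0.15]
    - [0, 0, -0.15]
  gripper: [1, 1, 1, 1, 1, 1, 1, 1]

```text
clock: 4.13
position: [0.4583, -0.2398, 0.2441]
tool_rot: [-0.0, 0.761, 0.649, -0.0]
wrist_force: [0.2, -0.2, 0.6]
gripper_width: 0.0853
gripper_force: 0.0
```

```bash
python3 - <<'E'
from h import *
p,r,s=pose();print(p,r.as_matrix().round(2).tolist(),s["clock"],np.round(s["joint_positions"],2))
grab("wrist","w1.png")
for t in ["pinkcart_c","pinkcart_nose","tray_c","olivecart_c"]:
    print(t,[(np.round(d["location"],3).tolist(),round(d["score"],2)) for d in models.pinpoint("wrist",t)[:2]])
E
```

```text
[ 0.45825345 -0.23980383  0.24410466] [[0.16, 0.99, -0.0], [0.99, -0.16, -0.0], [-0.0, -0.0, -1.0]] 4.1333 [ 0.65  0.29 -0.3   1.84  0.1   1.03  0.14]
pinkcart_c [([0.494, -0.203, 0.028], 0.77), ([0.754, -0.067, 0.028], 0.26)]
pinkcart_nose [([0.482, -0.172, 0.031], 0.82), ([0.502, -0.271, 0.026], 0.65)]
tray_c []
olivecart_c [([0.502, -0.269, 0.026], 0.84)]
```

View pics/w1.png

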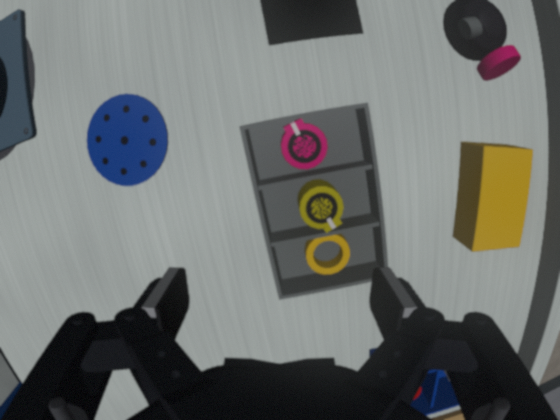

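In the wrist view the pink top is at about (304,146), with its nose stripe at (294,129). The tray's near-mat rim corners are about (243,127) and (366,104).

```bash
python3 - <<'E'
from h import *
im=cv2.imread("pics/w1.png")
h=cv2.cvtColor(im,cv2.COLOR_BGR2HSV)
m=((h[...,0]>155)&(h[...,0]<178)&(h[...,1]>120)&(h[...,2]>80)).astype(np.uint8)
m[:, 400:]=0
c=max(cv2.findContours(m,0,2)[0],key=cv2.contourArea);print(cv2.minEnclosingCircle(c),cv2.fitEllipse(c))
print(unproj("wrist",[cv2.minEnclosingCircle(c)[0],cv2.fitEllipse(c)[0],(294,129)],.05).round(4))
t=unproj("wrist",[(243,127),(366,104),(279,297),(385,283)],.05).round(4);print(t)
e=t[1]-t[0];print("yaw",np.arctan2(e[1],e[0]),np.linalg.norm(e))
print(plan((.494,-.203,.15),np.arctan2(e[1],e[0])))
E
```

```text
((302.8939514160156, 143.81439208984375), 25.29248046875) ((303.1325378417969, 144.6820526123047), (41.908809661865234, 45.45144271850586), 143.925537109375)
[[ 0.4914 -0.1977  0.05  ]
 [ 0.4915 -0.1987  0.05  ]
 [ 0.4844 -0.1802  0.05  ]]
[[ 0.4304 -0.1687  0.05  ]
 [ 0.5674 -0.1635  0.05  ]
 [ 0.4346 -0.3802  0.05  ]
 [ 0.572  -0.3861  0.05  ]]
yaw 0.03793799262064152 0.13709865061334486
[array([0.522, 0.364, 1.177]), array([-0.    ,  0.    , -0.0324])]
```

Request:
apply_moves:
  xyz:
    - [0.549, 0.352, 0.5]
    - [0.549, 0.352, 1]
    - [0.549, 0.352, 1]
    - [0.549, 0.352, 1]
    - [0.549, 0.352, 1]
    - [0.549, 0.352, 1]
    - [0.549, 0.352, 1]
    - [0.549, 0.352, 1]
  delta_rot:
    - [0, 0, -0.032]
    - [0, 0, -0.032]
    - [0, 0, -0.032]
    - [0, 0, -0.032]
    - [0, 0, -0.032]
    - [0, 0, -0.032]
    - [0, 0, -0.032]
    - [0, 0, -0.032]
  gripper: [0.65, 0.65, 0.65, 0.65, 0.65, 0.65, 0.65, 0.65]

```text
clock: 5.05
position: [0.4941, -0.2014, 0.1656]
tool_rot: [0.001, 0.694, 0.72, 0.0]
wrist_force: [-0.4, 0.3, -0.5]
gripper_width: 0.0702
gripper_force: 0.0
```

```bash
python3 - <<'E'
from h import *
p,r,s=pose();print(p,s["gripper_width"])
im=grab("wrist","w2.png");im=cv2.cvtColor(im,cv2.COLOR_RGB2BGR)
h=cv2.cvtColor(im,cv2.COLOR_BGR2HSV)
m=((h[...,0]>155)&(h[...,0]<178)&(h[...,1]>120)&(h[...,2]>80)).astype(np.uint8)
c=max(cv2.findContours(m,0,2)[0],key=cv2.contourArea);print(cv2.fitEllipse(c))
print(unproj("wrist",[cv2.fitEllipse(c)[0]],.05).round(4))
for t in ["pinkcart_c","pinkcart_nose"]:
    print(t,[(np.round(d["location"],3).tolist(),round(d["score"],2)) for d in models.pinpoint("wrist",t)[:2]])
E
```

```text
[ 0.4941021  -0.20137435  0.1656423 ] 0.07020841885548315
((276.3157958984375, 199.08522033691406), (52.768367767333984, 57.99531173706055), 168.8120574951172)
[[ 0.4914 -0.1971  0.05  ]]
pinkcart_c [([0.495, -0.204, 0.025], 0.93), ([0.752, -0.298, 0.03], 0.18)]
pinkcart_nose [([0.482, -0.172, 0.03], 0.95)]
```

View pics/w2.png

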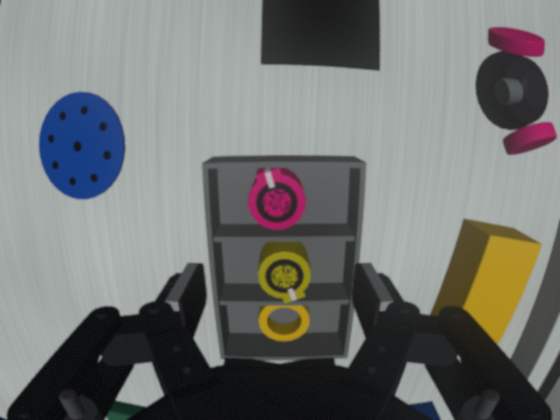

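The pink top is centred at about (276,200), and the fingers are aligned with the tray, so I'm descending.

Request:
apply_moves:
  xyz:
    - [0, 0, 0.3]
    - [0, 0, 0.6]
    - [0, 0, 0.9]
    - [0, 0, 1]
    - [0, 0, 1]
    - [0, 0, 1]
    - [0, 0, 1]
    - [0, 0, 1]
  delta_rot:
    - [0, 0, 0]
    - [0, 0, 0]
    - [0, 0, 0]
    - [0, 0, 0]
    - [0, 0, 0]
    - [0, 0, 0]
    - [0, 0, 0]
    - [0, 0, 0]
  gripper: [0.65, 0.65, 0.65, 0.65, 0.65, 0.65, 0.65, 0.65]

```text
clock: 5.87
position: [0.4946, -0.2007, 0.0856]
tool_rot: [0.001, 0.693, 0.721, 0.0]
wrist_force: [0.9, -0.2, 0.0]
gripper_width: 0.0705
gripper_force: 0.0
```

Request:
apply_moves:
  xyz:
    - [0, 0, 0.2]
    - [0, 0, 0.4]
    - [0, 0, 0.64]
    - [0, 0, 0.64]
    - [0, 0, 0.64]
    - [0, 0, 0.64]
    - [0, 0, 0.64]
    - [0, 0, 0.64]
  delta_rot:
    - [0, 0, 0]
    - [0, 0, 0]
    - [0, 0, 0]
    - [0, 0, 0]
    - [0, 0, 0]
    - [0, 0, 0]
    - [0, 0, 0]
    - [0, 0, 0]
  gripper: [0.65, 0.65, 0.65, 0.65, 0.65, 0.65, -0.1, -1]

```text
clock: 6.53
position: [0.4944, -0.2006, 0.0341]
tool_rot: [0.001, 0.693, 0.721, 0.0]
wrist_force: [-0.3, -1.4, 0.1]
gripper_width: 0.0475
gripper_force: 0.0
```

Request:
apply_moves:
  xyz:
    - [0, 0, 0]
    - [0, 0, 0]
    - [0, 0, 0]
    - [0, 0, -0.2]
    - [0, 0, -0.5]
    - [0, 0, -0.8]
    - [0, 0, -1]
    - [0, 0, -1]
  delta_rot:
    - [0, 0, 0]
    - [0, 0, 0]
    - [0, 0, 0]
    - [0, 0, 0]
    - [0, 0, 0]
    - [0, 0, 0]
    - [0, 0, 0]
    - [0, 0, 0]
  gripper: [-1, -1, -1, -1, -1, -1, -1, -1]

```text
clock: 7.2
position: [0.4958, -0.2011, 0.1163]
tool_rot: [0.003, 0.693, 0.721, 0.001]
wrist_force: [0.7, -0.4, -0.4]
gripper_width: -0.0
gripper_force: 0.0
```

Request:
apply_moves:
  xyz:
    - [0, 0, -0.2]
    - [0, 0, -0.4]
    - [0, 0, -0.4]
    - [0, 0, -0.4]
    - [0, 0, -0.4]
    - [0, 0, -0.4]
    - [0, 0, -0.4]
    - [0, 0, -0.4]
  delta_rot:
    - [0, 0, 0]
    - [0, 0, 0]
    - [0, 0, 0]
    - [0, 0, 0]
    - [0, 0, 0]
    - [0, 0, 0]
    - [0, 0, 0]
    - [0, 0, 0]
  gripper: [0.65, 0.65, 0.65, 0.65, 0.65, 0.65, 0.65, 0.65]

```text
clock: 7.87
position: [0.4931, -0.2001, 0.1443]
tool_rot: [-0.001, 0.693, 0.721, -0.0]
wrist_force: [0.2, -0.2, -0.0]
gripper_width: 0.0706
gripper_force: 0.0
```

```bash
python3 - <<'E'
from h import *
p,r,s=pose();print(p,s["gripper_width"])
grab("wrist","w3.png");grab("top")
for c in ("wrist","top"):
  for t in ["pinkcart_c","pinkcart_nose"]:
    print(t,[(np.round(d["location"],3).tolist(),round(d["score"],2)) for d in models.pinpoint(c,t)[:2]])
print(proj("wrist",[[.494,-.201,.05]]))
E
```

```text
[ 0.4931048  -0.20008339  0.14427241] 0.07059366010938485
pinkcart_c [([0.495, -0.203, 0.024], 0.89)]
pinkcart_nose [([0.484, -0.172, 0.031], 0.67)]
pinkcart_c [([0.497, -0.2, 0.028], 0.76)]
pinkcart_nose [([0.484, -0.17, 0.027], 0.98)]
[[279.95385784 211.17382973]]
```

View pics/w3.png

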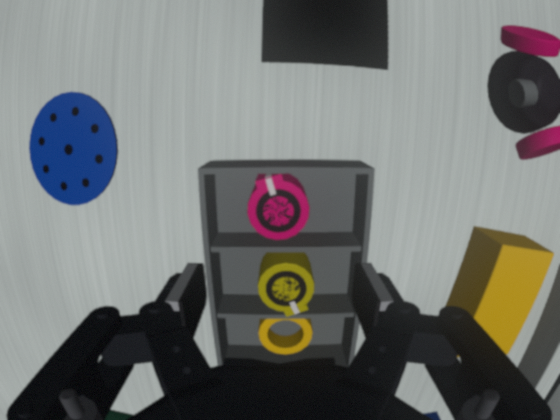

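The pink cartridge is still at (279,208), unmoved and upright, so the fingers closed without touching it. I'm checking the finger geometry in the image before retrying.

```bash
python3 - <<'E'
from h import *
p,r,s=pose()
for z in (-.02,-.01,0,.01,.017,.03):
  print(z,proj("wrist",p+r.apply([[0,-.035,z],[0,.035,z],[.011,.035,z],[-.011,.035,z]])).round(0).tolist())
T=np.array(eyes.calibration("wrist")["camera_from_world"]);o=-T[:3,:3].T@T[:3,3];print("cam in tool",r.inv().apply(o-p),r.inv().apply(T[2,:3]))
im=cv2.imread("pics/w3.png");cv2.imwrite("pics/w3c.png",cv2.resize(im[230:420,130:430],None,fx=2.6,fy=2.6))
E
```

```text
-0.02 [[209.0, 275.0], [351.0, 275.0], [353.0, 255.0], [349.0, 294.0]]
-0.01 [[213.0, 266.0], [347.0, 266.0], [349.0, 247.0], [345.0, 285.0]]
0 [[216.0, 258.0], [343.0, 258.0], [345.0, 240.0], [342.0, 276.0]]
0.01 [[219.0, 251.0], [340.0, 251.0], [342.0, 233.0], [339.0, 268.0]]
0.017 [[221.0, 247.0], [338.0, 247.0], [339.0, 229.0], [337.0, 263.0]]
0.03 [[224.0, 239.0], [335.0, 239.0], [336.0, 222.0], [334.0, 255.0]]
cam in tool [ 0.07388747 -0.00053877 -0.16055766] [-2.88151090e-01  7.49686425e-04  9.57584663e-01]
```

View pics/w3c.png

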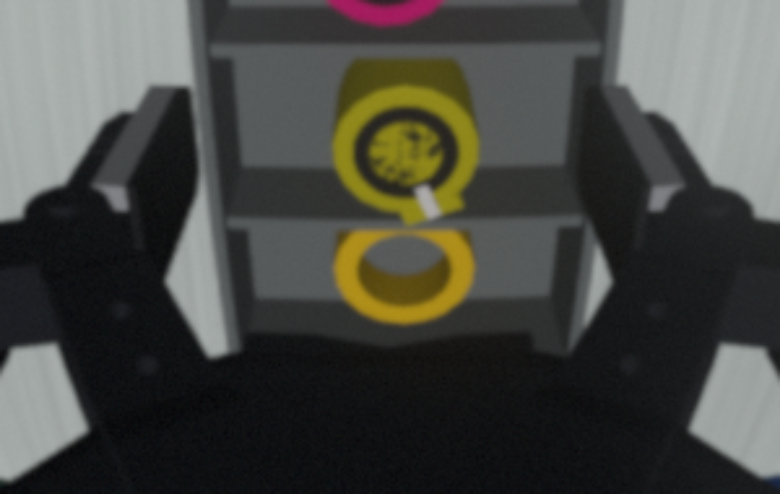

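The fingertip corners show at about (203,264) and (207,299). That puts the tips roughly 27 mm behind the stated TCP at this opening, which explains closing above the cartridge. I'll go down to the known safe height, then take small steps while watching the force.

Request:
apply_moves:
  xyz:
    - [0, 0, 0.4]
    - [0, 0, 0.8]
    - [0, 0, 1]
    - [0, 0, 1]
    - [0, 0, 1]
    - [0, 0, 1]
    - [0, 0, 1]
    - [0, 0, 1]
  delta_rot:
    - [0, 0, 0]
    - [0, 0, 0]
    - [0, 0, 0]
    - [0, 0, 0]
    - [0, 0, 0]
    - [0, 0, 0]
    - [0, 0, 0]
    - [0, 0, 0]
  gripper: [0.65, 0.65, 0.65, 0.65, 0.65, 0.65, 0.65, 0.65]

```text
clock: 8.83
position: [0.4946, -0.2007, 0.0663]
tool_rot: [0.001, 0.693, 0.721, 0.0]
wrist_force: [0.2, 0.4, 0.2]
gripper_width: 0.0705
gripper_force: 0.0
```

Request:
apply_moves:
  xyz:
    - [0, 0, 0.1]
    - [0, 0, 0.2]
    - [0, 0, 0.3]
    - [0, 0, 0.4]
    - [0, 0, 0.45]
    - [0, 0, 0.5]
    - [0, 0, 0.5]
    - [0, 0, 0.5]
  delta_rot:
    - [0, 0, 0]
    - [0, 0, 0]
    - [0, 0, 0]
    - [0, 0, 0]
    - [0, 0, 0]
    - [0, 0, 0]
    - [0, 0, 0]
    - [0, 0, 0]
  gripper: [0.65, 0.65, 0.65, 0.65, 0.65, 0.65, 0.65, 0.65]

```text
clock: 9.5
position: [0.4934, -0.2002, 0.0247]
tool_rot: [-0.0, 0.693, 0.721, -0.0]
wrist_force: [0.3, -0.4, -0.3]
gripper_width: 0.0703
gripper_force: 0.0
```

```bash
python3 - <<'E'
from h import *
p,r,s=pose();print(p,s["wrist_force"],s["clock"])
im=cv2.cvtColor(grab("wrist"),cv2.COLOR_RGB2BGR);cv2.imwrite("pics/w4c.png",cv2.resize(im[180:420,100:460],None,fx=2.2,fy=2.2))
E
```

```text
[ 0.49343753 -0.20019052  0.02474218] [ 0.31361658 -0.37580096 -0.31623561] 9.5
```

View pics/w4c.png

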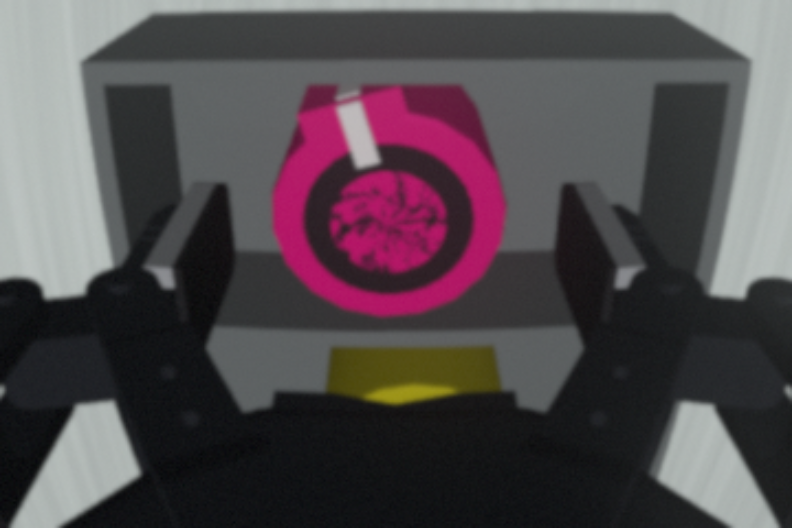

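The drum's top centre is at (277,279) and the tip mid-line is at row 281 with the same scale, so the tips are about level with the drum top. I'm lowering 28 mm more and closing.

Request:
apply_moves:
  xyz:
    - [0, 0, 0.05]
    - [0, 0, 0.1]
    - [0, 0, 0.15]
    - [0, 0, 0.2]
    - [0, 0, 0.25]
    - [0, 0, 0.3]
    - [0, 0, 0.35]
    - [0, 0, 0.35]
  delta_rot:
    - [0, 0, 0]
    - [0, 0, 0]
    - [0, 0, 0]
    - [0, 0, 0]
    - [0, 0, 0]
    - [0, 0, 0]
    - [0, 0, 0]
    - [0, 0, 0]
  gripper: [0.65, 0.65, 0.65, 0.65, 0.65, 0.65, 0.65, 0.65]

```text
clock: 10.22
position: [0.4929, -0.2, -0.0039]
tool_rot: [-0.001, 0.693, 0.721, -0.0]
wrist_force: [0.4, 0.3, -0.2]
gripper_width: 0.0707
gripper_force: 0.0
```

Request:
apply_moves:
  xyz:
    - [0, 0, 0]
    - [0, 0, 0]
    - [0, 0, 0]
    - [0, 0, 0]
    - [0, 0, 0]
    - [0, 0, 0]
    - [0, 0, 0]
    - [0, 0, 0]
  delta_rot:
    - [0, 0, 0]
    - [0, 0, 0]
    - [0, 0, 0]
    - [0, 0, 0]
    - [0, 0, 0]
    - [0, 0, 0]
    - [0, 0, 0]
    - [0, 0, 0]
  gripper: [0.4, 0.2, -1, -1, -1, -1, -1, -1]

```text
clock: 10.88
position: [0.4935, -0.2003, -0.0027]
tool_rot: [0.0, 0.693, 0.721, -0.0]
wrist_force: [-1.6, 1.5, 6.2]
gripper_width: 0.0503
gripper_force: 62.2
```

Gripped at 50.3 mm with 62 N. Lifting, then carrying to the mat and turning the nose towards world +x.

Request:
apply_moves:
  xyz:
    - [0, 0, -0.1]
    - [0, 0, -0.25]
    - [0, 0, -0.4]
    - [0, 0, -0.6]
    - [0, 0, -0.8]
    - [0, 0, -0.95]
    - [0, 0, -1]
    - [0, 0, -1]
  delta_rot:
    - [0, 0, 0]
    - [0, 0, 0]
    - [0, 0, 0]
    - [0, 0, 0]
    - [0, 0, 0]
    - [0, 0, 0]
    - [0, 0, 0]
    - [0, 0, 0]
  gripper: [-1, -1, -1, -1, -1, -1, -1, -1]

```text
clock: 11.55
position: [0.4945, -0.2008, 0.0785]
tool_rot: [0.001, 0.693, 0.721, 0.001]
wrist_force: [-0.7, 0.3, -0.9]
gripper_width: 0.0505
gripper_force: 62.4
```

Request:
apply_moves:
  xyz:
    - [0.05, 0, -0.1]
    - [0.15, 0.03, -0.15]
    - [0.3, 0.06, -0.2]
    - [0.45, 0.1, -0.2]
    - [0.6, 0.13, -0.2]
    - [0.75, 0.16, -0.2]
    - [0.9, 0.2, -0.2]
    - [1, 0.2, -0.2]
  delta_rot:
    - [0, 0, 0]
    - [0, 0, 0]
    - [0, 0, 0]
    - [0, 0, 0]
    - [0, 0, 0]
    - [0, 0, 0]
    - [0, 0, 0]
    - [0, 0, 0]
  gripper: [-1, -1, -1, -1, -1, -1, -1, -1]

```text
clock: 12.22
position: [0.507, -0.1171, 0.0928]
tool_rot: [-0.0, 0.693, 0.721, 0.0]
wrist_force: [-0.5, -0.1, -0.8]
gripper_width: 0.0508
gripper_force: 62.5
```

Request:
apply_moves:
  xyz:
    - [0.15, 0.03, 0]
    - [0.3, 0.06, 0]
    - [0.45, 0.1, 0]
    - [0.6, 0.13, 0]
    - [0.75, 0.16, 0]
    - [0.9, 0.2, 0]
    - [1, 0.2, 0]
    - [1, 0.2, 0]
  delta_rot:
    - [0, 0, 0]
    - [0, 0, 0]
    - [0, 0, 0]
    - [0, 0, 0]
    - [0, 0, 0]
    - [0, 0, 0]
    - [0, 0, 0]
    - [0, 0, 0]
  gripper: [-1, -1, -1, -1, -1, -1, -1, -1]

```text
clock: 12.88
position: [0.5195, -0.0364, 0.093]
tool_rot: [-0.0, 0.692, 0.722, 0.0]
wrist_force: [-0.2, -0.4, -0.4]
gripper_width: 0.0507
gripper_force: 62.5
```

Request:
apply_moves:
  xyz:
    - [0.1, 0, 0]
    - [0.2, 0, 0]
    - [0.3, 0.05, 0]
    - [0.42, 0.09, 0]
    - [0.42, 0.09, 0]
    - [0.42, 0.09, 0]
    - [0.42, 0.09, 0]
    - [0.42, 0.09, 0]
  delta_rot:
    - [0, 0, 0.01]
    - [0, 0, 0.03]
    - [0, 0, 0.05]
    - [0, 0, 0.07]
    - [0, 0, 0.09]
    - [0, 0, 0.11]
    - [0, 0, 0.13]
    - [0, 0, 0.15]
  gripper: [-1, -1, -1, -1, -1, -1, -1, -1]

```text
clock: 13.55
position: [0.5251, -0.006, 0.093]
tool_rot: [0.0, 0.945, 0.326, -0.0]
wrist_force: [0.4, 0.8, -1.0]
gripper_width: 0.0507
gripper_force: 62.3
```

Request:
apply_moves:
  xyz:
    - [0, 0, 0]
    - [0, 0, 0]
    - [0, 0, 0]
    - [0, 0, 0]
    - [0, 0, 0]
    - [0, 0, 0]
    - [0, 0, 0]
    - [0, 0, 0]
  delta_rot:
    - [0, 0, 0.02]
    - [0, 0, 0.04]
    - [0, 0, 0.06]
    - [0, 0, 0.08]
    - [0, 0, 0.1]
    - [0, 0, 0.12]
    - [0, 0, 0.14]
    - [0, 0, 0.15]
  gripper: [-1, -1, -1, -1, -1, -1, -1, -1]

```text
clock: 14.22
position: [0.5251, -0.006, 0.093]
tool_rot: [0.0, 0.99, -0.139, -0.0]
wrist_force: [0.3, -0.3, -1.3]
gripper_width: 0.0506
gripper_force: 62.3
```

```bash
python3 - <<'E'
from h import *
p,r,s=pose();print(p,r.as_matrix().round(3).tolist(),s["clock"],np.round(s["joint_positions"],2),s["gripper_width"])
a=grab("top");b=grab("wrist")
for c in ("wrist","top"):
  for t in ["pinkcart_c","pinkcart_nose","mat_top","pinkcart_socket"]:
    print(c,t,[(np.round(d["location"],3).tolist(),round(d["score"],2)) for d in models.pinpoint(c,t)[:2]])
im=np.hstack([b[120:420,100:460],a[150:350,120:320].repeat(2,0).repeat(2,1)[:300]]);cv2.imwrite("pics/c5.png",im[...,::-1])
im=np.where(cv2.cvtColor(a,cv2.COLOR_RGB2GRAY)<45,1,0)
E
```

```text
[ 0.52507837 -0.00595062  0.09297971] [[0.962, -0.274, -0.0], [-0.274, -0.962, -0.001], [-0.0, 0.001, -1.0]] 14.2167 [-0.18  0.5   0.14  1.96 -0.1   0.69 -1.83] 0.05058459161503931
wrist pinkcart_c [([0.526, -0.008, 0.124], 0.61)]
wrist pinkcart_nose [([0.555, -0.001, 0.126], 0.95), ([0.53, -0.013, 0.001], 0.34)]
wrist mat_top [([0.528, -0.011, 0.002], 0.85)]
wrist pinkcart_socket []
top pinkcart_c [([0.569, 0.214, 0.062], 0.62), ([0.504, -0.275, 0.007], 0.39)]
top pinkcart_nose []
top mat_top []
top pinkcart_socket []
```

View pics/c5.png

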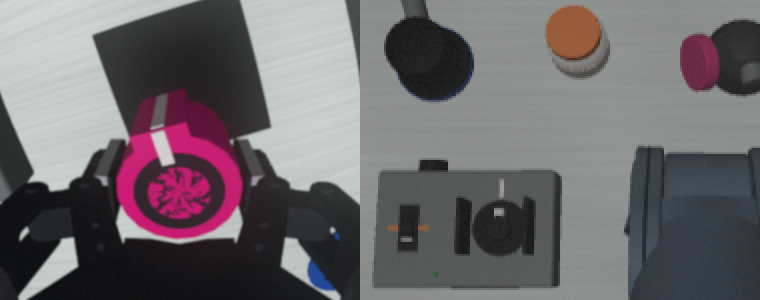

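The wrist crop shows the pink cartridge held upright over the mat with its nose towards +x. The top crop shows the rib and its line towards +x, and the wheel's mark below the pointers. I'm lowering it and releasing.

Request:
apply_moves:
  xyz:
    - [0, 0, 0.15]
    - [0, 0, 0.3]
    - [0, 0, 0.45]
    - [0, 0, 0.6]
    - [0, 0, 0.75]
    - [0, 0, 0.9]
    - [0, 0, 1]
    - [0, 0, 1]
  delta_rot:
    - [0, 0, 0]
    - [0, 0, 0]
    - [0, 0, 0]
    - [0, 0, 0]
    - [0, 0, 0]
    - [0, 0, 0]
    - [0, 0, 0]
    - [0, 0, 0]
  gripper: [-1, -1, -1, -1, -1, -1, -1, -1]

```text
clock: 15.38
position: [0.5238, -0.0053, 0.011]
tool_rot: [0.0, 0.991, -0.135, -0.002]
wrist_force: [-0.9, -0.3, -1.0]
gripper_width: 0.0506
gripper_force: 62.5
```

Request:
apply_moves:
  xyz:
    - [0, 0, 0.05]
    - [0, 0, 0.1]
    - [0, 0, 0.15]
    - [0, 0, 0.18]
    - [0, 0, 0.2]
    - [0, 0, 0.21]
    - [0, 0, 0.21]
    - [0, 0, 0.21]
  delta_rot:
    - [0, 0, 0]
    - [0, 0, 0]
    - [0, 0, 0]
    - [0, 0, 0]
    - [0, 0, 0]
    - [0, 0, 0]
    - [0, 0, 0]
    - [0, 0, 0]
  gripper: [-1, -1, -1, -1, -1, -1, -1, -1]

```text
clock: 16.05
position: [0.5253, -0.0053, -0.0037]
tool_rot: [-0.0, 0.991, -0.135, 0.0]
wrist_force: [0.0, -0.2, -1.3]
gripper_width: 0.051
gripper_force: 62.5
```

Request:
apply_moves:
  xyz:
    - [0, 0, 0]
    - [0, 0, 0]
    - [0, 0, 0]
    - [0, 0, 0]
    - [0, 0, 0]
    - [0, 0, 0]
    - [0, 0, 0]
    - [0, 0, 0]
  delta_rot:
    - [0, 0, 0]
    - [0, 0, 0]
    - [0, 0, 0]
    - [0, 0, 0]
    - [0, 0, 0]
    - [0, 0, 0]
    - [0, 0, 0]
    - [0, 0, 0]
  gripper: [0.3, 0.65, 0.65, 0.65, 0.65, 0.65, 0.65, 0.65]

```text
clock: 16.72
position: [0.5252, -0.0053, -0.0038]
tool_rot: [0.0, 0.991, -0.135, -0.0]
wrist_force: [-0.0, 0.3, -0.2]
gripper_width: 0.0704
gripper_force: 0.0
```

Request:
apply_moves:
  xyz:
    - [0, 0, -0.2]
    - [0, 0, -0.5]
    - [0, 0, -0.8]
    - [0, 0, -1]
    - [0, 0, -1]
    - [0, 0, -1]
    - [0, 0, -1]
    - [0, 0, -1]
  delta_rot:
    - [0, 0, 0]
    - [0, 0, 0]
    - [0, 0, 0]
    - [0, 0, -0.03]
    - [0, 0, -0.05]
    - [0, 0, -0.07]
    - [0, 0, -0.09]
    - [0, 0, -0.11]
  gripper: [0.65, 0.65, 0.65, 0.65, 0.65, 0.65, 0.65, 0.65]

```text
clock: 17.38
position: [0.5252, -0.0053, 0.0764]
tool_rot: [0.0, 0.984, 0.179, 0.0]
wrist_force: [0.1, 0.2, -0.3]
gripper_width: 0.0706
gripper_force: 0.0
```

Request:
apply_moves:
  xyz:
    - [0, 0, -0.5]
    - [0, 0, -0.5]
    - [0, 0, -0.5]
    - [0, 0, -0.5]
    - [0, 0, -0.5]
    - [0, 0, -0.5]
    - [0, 0, -0.5]
    - [0, 0, -0.5]
  delta_rot:
    - [0, 0, -0.15]
    - [0, 0, -0.15]
    - [0, 0, -0.15]
    - [0, 0, -0.15]
    - [0, 0, -0.15]
    - [0, 0, -0.15]
    - [0, 0, -0.15]
    - [0, 0, -0.15]
  gripper: [0.65, 0.65, 0.65, 0.65, 0.65, 0.65, 0.65, 0.65]

```text
clock: 18.05
position: [0.525, -0.0055, 0.1161]
tool_rot: [-0.0, 0.795, 0.606, -0.0]
wrist_force: [0.6, 0.2, 0.6]
gripper_width: 0.0704
gripper_force: 0.0
```

```bash
python3 - <<'E'
from h import *
p,r,s=pose();print(p,r.as_matrix().round(3).tolist(),s["clock"],np.round(s["joint_positions"],2),s["gripper_width"])
b=grab("wrist","w6.png")
for t in ["pinkcart_c","pinkcart_nose","mat_top","port","port_rib","wheel_top"]:
    print(t,[(np.round(d["location"],3).tolist(),round(d["score"],2)) for d in models.pinpoint("wrist",t)[:2]])
im=b[...,::-1].copy()
h=cv2.cvtColor(im,cv2.COLOR_BGR2HSV)
m=((h[...,0]>155)&(h[...,0]<178)&(h[...,1]>120)&(h[...,2]>80)).astype(np.uint8)
c=max(cv2.findContours(m,0,2)[0],key=cv2.contourArea);print(cv2.fitEllipse(c),unproj("wrist",[cv2.fitEllipse(c)[0]],.048))
E
```

```text
[ 0.52504424 -0.00547555  0.11612119] [[0.265, 0.964, -0.0], [0.964, -0.265, -0.0], [-0.0, -0.0, -1.0]] 18.05 [ 0.14  0.47 -0.27  1.93  0.18  0.76 -0.5 ] 0.07040824906417188
pinkcart_c [([0.526, -0.007, 0.023], 0.95)]
pinkcart_nose [([0.551, -0.003, 0.027], 0.87)]
mat_top []
port []
port_rib []
wheel_top []
((514.2324829101562, 165.09466552734375), (58.80741500854492, 66.9135971069336), 121.37644958496094) [[ 0.73226879 -0.01336365  0.048     ]]
```

View pics/w6.png

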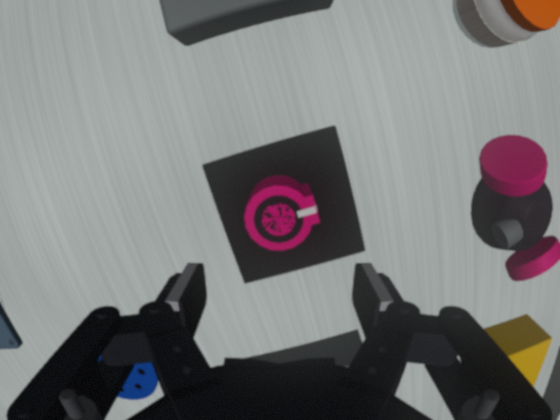

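The cartridge stands upright on the mat, with its top centre at about (278,218) and the white stripe from (299,213) to (317,210). I'm measuring the nose yaw.

```bash
python3 - <<'E'
from h import *
im=cv2.imread("pics/w6.png");h=cv2.cvtColor(im,cv2.COLOR_BGR2HSV)
sub=np.zeros(h.shape[:2],bool);sub[170:260,235:325]=1
m=(sub&(h[...,0]>155)&(h[...,0]<178)&(h[...,1]>120)&(h[...,2]>140)).astype(np.uint8)
dark=np.array(cv2.fitEllipse(max(cv2.findContours((sub&(m==0)).astype(np.uint8),0,2)[0],key=cv2.contourArea))[0])
w=(sub&(h[...,1]<60)&(h[...,2]>120)); w[:205]=0;w[:,:290]=0;w[220:]=0
y,x=np.nonzero(w);print(len(x),x.mean(),y.mean())
l=cv2.fitLine(np.c_[x,y].astype(np.float32),2,0,.01,.01).ravel();print(l)
P=unproj("wrist",[(x.mean(),y.mean()),l[2:]-6*l[:2],l[2:]+6*l[:2],(278,218)],.048);print(P.round(4))
d=P[2]-P[1];print("stripe yaw",np.arctan2(d[1],d[0]));d=P[0]-P[3];print("c->stripe yaw",np.arctan2(d[1],d[0]),np.linalg.norm(d))
print(plan((.525,-.0065,.1161),np.arctan2(d[1],d[0])))
E
```

```text
Traceback (most recent call last):
cv2.error: OpenCV(4.12.0) /io/opencv/modules/imgproc/src/shapedescr.cpp:361: error: (-201:Incorrect size of input array) There should be at least 5 points to fit the ellipse in function 'fitEllipseNoDirect'
```

```bash
python3 - <<'E'
from h import *
im=cv2.imread("pics/w6.png");h=cv2.cvtColor(im,cv2.COLOR_BGR2HSV)
w=(h[...,1]<90)&(h[...,2]>110); w[:203]=0;w[:,:290]=0;w[221:]=0;w[:,322:]=0
y,x=np.nonzero(w);print(len(x),x.mean(),y.mean())
l=cv2.fitLine(np.c_[x,y].astype(np.float32),2,0,.01,.01).ravel();print(l)
P=unproj("wrist",[(x.mean(),y.mean()),l[2:]-6*l[:2],l[2:]+6*l[:2],(278,218)],.048);print(P.round(4))
d=P[2]-P[1];print("stripe yaw",np.arctan2(d[1],d[0]));d=P[0]-P[3];print("c->stripe yaw",np.arctan2(d[1],d[0]),np.linalg.norm(d))
print(plan((.525,-.0065,.1161),np.arctan2(d[1],d[0])))
E
```

```text
146 306.75342465753425 211.25342465753425
[ 9.5929700e-01 -2.8239912e-01  3.0675342e+02  2.1125342e+02]
[[ 0.5462 -0.0041  0.048 ]
 [ 0.5418 -0.0042  0.048 ]
 [ 0.5507 -0.004   0.048 ]
 [ 0.5245 -0.0034  0.048 ]]
stripe yaw 0.02324442802264087
c->stripe yaw -0.03468832795245581 0.021752160496470264
[array([-0.015,  0.002,  0.001]), array([-0.    ,  0.    , -0.0383])]
```

Request:
apply_moves:
  xyz:
    - [0, 0.02, 0.1]
    - [0, 0.02, 0.2]
    - [0, 0.02, 0.3]
    - [0, 0.02, 0.5]
    - [0, 0.02, 0.7]
    - [0, 0.02, 0.7]
    - [0, 0.02, 0.7]
    - [0, 0.02, 0.7]
  delta_rot:
    - [0, 0, -0.0475]
    - [0, 0, -0.0475]
    - [0, 0, -0.0475]
    - [0, 0, -0.0475]
    - [0, 0, -0.0475]
    - [0, 0, -0.0475]
    - [0, 0, -0.0475]
    - [0, 0, -0.0475]
  gripper: [0.75, 0.75, 0.75, 0.75, 0.75, 0.75, 0.75, 0.75]

```text
clock: 19.07
position: [0.5273, -0.0056, 0.0609]
tool_rot: [0.0, 0.699, 0.716, 0.0]
wrist_force: [-0.1, -0.3, -0.1]
gripper_width: 0.0745
gripper_force: 0.0
```

Request:
apply_moves:
  xyz:
    - [0, 0, 0.15]
    - [0, 0, 0.3]
    - [0, 0, 0.45]
    - [0, 0, 0.6]
    - [0, 0, 0.7]
    - [0, 0, 0.8]
    - [0, 0, 0.81]
    - [0, 0, 0.81]
  delta_rot:
    - [0, 0, 0]
    - [0, 0, 0]
    - [0, 0, 0]
    - [0, 0, 0]
    - [0, 0, 0]
    - [0, 0, 0]
    - [0, 0, 0]
    - [0, 0, 0]
  gripper: [0.75, 0.75, 0.75, 0.75, 0.75, 0.75, 0.75, 0.75]

```text
clock: 19.73
position: [0.5263, -0.0057, -0.0053]
tool_rot: [-0.0, 0.698, 0.716, -0.0]
wrist_force: [0.0, 0.7, 0.1]
gripper_width: 0.0749
gripper_force: 0.0
```

Request:
apply_moves:
  xyz:
    - [0, 0, 0]
    - [0, 0, 0]
    - [0, 0, 0]
    - [0, 0, 0]
    - [0, 0, 0]
    - [0, 0, 0]
    - [0, 0, 0]
    - [0, 0, 0]
  delta_rot:
    - [0, 0, 0]
    - [0, 0, 0]
    - [0, 0, 0]
    - [0, 0, 0]
    - [0, 0, 0]
    - [0, 0, 0]
    - [0, 0, 0]
    - [0, 0, 0]
  gripper: [0.5, 0.3, -1, -1, -1, -1, -1, -1]

```text
clock: 20.4
position: [0.5273, -0.0058, -0.0038]
tool_rot: [0.0, 0.699, 0.716, 0.0]
wrist_force: [-1.5, -0.1, 7.1]
gripper_width: 0.0542
gripper_force: 63.1
```

Request:
apply_moves:
  xyz:
    - [0, 0, -0.1]
    - [0, 0, -0.25]
    - [0, 0, -0.4]
    - [0, 0, -0.6]
    - [0, 0, -0.8]
    - [0, 0, -0.95]
    - [0, 0, -1]
    - [0, 0, -1]
  delta_rot:
    - [0, 0, 0]
    - [0, 0, 0]
    - [0, 0, 0]
    - [0, 0, 0]
    - [0, 0, 0]
    - [0, 0, 0]
    - [0, 0, 0]
    - [0, 0, 0]
  gripper: [-1, -1, -1, -1, -1, -1, -1, -1]

```text
clock: 21.07
position: [0.5278, -0.0058, 0.0769]
tool_rot: [0.001, 0.699, 0.716, 0.001]
wrist_force: [0.8, 0.8, -1.1]
gripper_width: 0.054
gripper_force: 63.2
```

Request:
apply_moves:
  xyz:
    - [0.1, 0, -0.1]
    - [0.2, 0, -0.25]
    - [0.35, 0, -0.4]
    - [0.5, 0.1, -0.6]
    - [0.65, 0.1, -0.6]
    - [0.8, 0.1, -0.6]
    - [0.95, 0.1, -0.6]
    - [1, 0.1, -0.6]
  delta_rot:
    - [0, 0, 0]
    - [0, 0, 0]
    - [0, 0, 0]
    - [0, 0, 0]
    - [0, 0, 0]
    - [0, 0, 0]
    - [0, 0, 0]
    - [0, 0, 0]
  gripper: [-1, -1, -1, -1, -1, -1, -1, -1]

```text
clock: 21.73
position: [0.5316, 0.0775, 0.1227]
tool_rot: [-0.001, 0.697, 0.717, -0.0]
wrist_force: [-1.3, 0.3, -1.0]
gripper_width: 0.0539
gripper_force: 63.3
```

Request:
apply_moves:
  xyz:
    - [0.15, 0, 0]
    - [0.3, 0, 0]
    - [0.45, 0.1, 0]
    - [0.6, 0.1, 0]
    - [0.7, 0.1, 0]
    - [0.7, 0.1, 0]
    - [0.7, 0.1, 0]
    - [0.7, 0.1, 0]
  delta_rot:
    - [0, 0, 0]
    - [0, 0, 0]
    - [0, 0, 0]
    - [0, 0, 0]
    - [0, 0, 0]
    - [0, 0, 0]
    - [0, 0, 0]
    - [0, 0, 0]
  gripper: [-1, -1, -1, -1, -1, -1, -1, -1]

```text
clock: 22.4
position: [0.5392, 0.1297, 0.1232]
tool_rot: [0.0, 0.699, 0.715, -0.0]
wrist_force: [-0.1, 0.7, -1.3]
gripper_width: 0.054
gripper_force: 63.3
```

```bash
python3 - <<'E'
from h import *
p,r,s=pose();print(p,r.as_matrix().round(3).tolist(),s["clock"],np.round(s["joint_positions"],2),s["gripper_width"])
b=grab("wrist","w7.png")
for t in ["pinkcart_c","pinkcart_nose","port","port_rib","wheel_top","guards"]:
    print(t,[(np.round(d["location"],3).tolist(),round(d["score"],2)) for d in models.pinpoint("wrist",t)[:2]])
cv2.imwrite("pics/w7c.png",cv2.resize(b[0:260,110:450,::-1],None,fx=2.3,fy=2.3))
E
```

```text
[0.5391831  0.12974756 0.12319534] [[-0.024, 1.0, -0.001], [1.0, 0.024, -0.001], [-0.001, -0.001, -1.0]] 22.4 [-0.05  0.52 -0.35  1.85  0.24  0.82 -0.5 ] 0.05399342161203084
pinkcart_c [([0.538, 0.129, 0.151], 0.63)]
pinkcart_nose [([0.564, 0.131, 0.156], 0.92)]
port [([0.551, 0.208, 0.049], 0.74)]
port_rib [([0.539, 0.129, 0.154], 0.59), ([0.569, 0.208, 0.06], 0.55)]
wheel_top []
guards [([0.55, 0.208, 0.096], 0.87), ([0.539, 0.13, 0.152], 0.53)]
```

View pics/w7c.png

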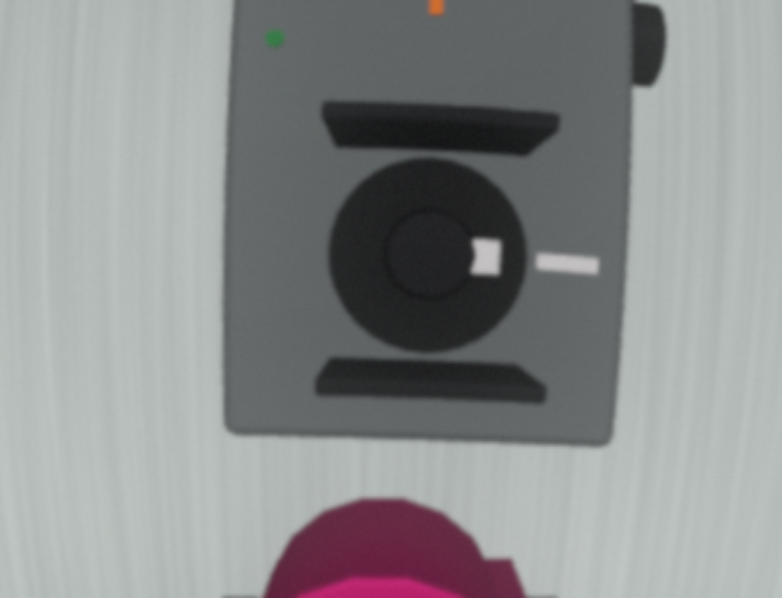

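In the crop, the spigot top circle is centred at (430,254), which is px (297.0,110.4). The rib is at (486,257), the deck line runs (537,261)–(600,266), and the guards are above and below.

```bash
python3 - <<'E'
from h import *
f=lambda x,y:(110+x/2.3,y/2.3)
S=unproj("wrist",[f(430,254)],.064)[0];D=unproj("wrist",[f(428,255)],.051)[0]
Rb=unproj("wrist",[f(500,257)],.062)[0];L=unproj("wrist",[f(537,261),f(600,266)],.05)
E=unproj("wrist",[f(240,434),f(600,444)],.05)
print(S,D,Rb);
for a,b in((S,Rb),(D,L[1]),(D,L[0]),(L[0],L[1]),(E[0],E[1])):
    d=b-a;print(np.arctan2(d[1],d[0]),np.linalg.norm(d))
p,r,s=pose()
# cartridge: stripe on top face (z = p.z+.03+.0225)
b=cv2.imread("pics/w7.png")[200:420,130:430];cv2.imwrite("pics/w7d.png",cv2.resize(b,None,fx=2.6,fy=2.6))
print(proj("wrist",p+np.array([[.0,0,.052],[.026,0,.052],[-.028,0,.052]])))
E
```

```text
[0.54921239 0.21004885 0.064     ] [0.54931614 0.21006824 0.051     ] [0.56999178 0.21014549 0.062     ]
0.004650711537398641 0.02087563843086189
-0.004919286109402957 0.054802309464591616
-0.004638135771116027 0.034227715792855384
-0.005386681003264736 0.02058008397243425
-0.0026268119182468745 0.11788486720736431
[[280.1313117  313.07837361]
 [344.47078323 312.98411313]
 [210.55130532 310.30998268]]
```

View pics/w7d.png

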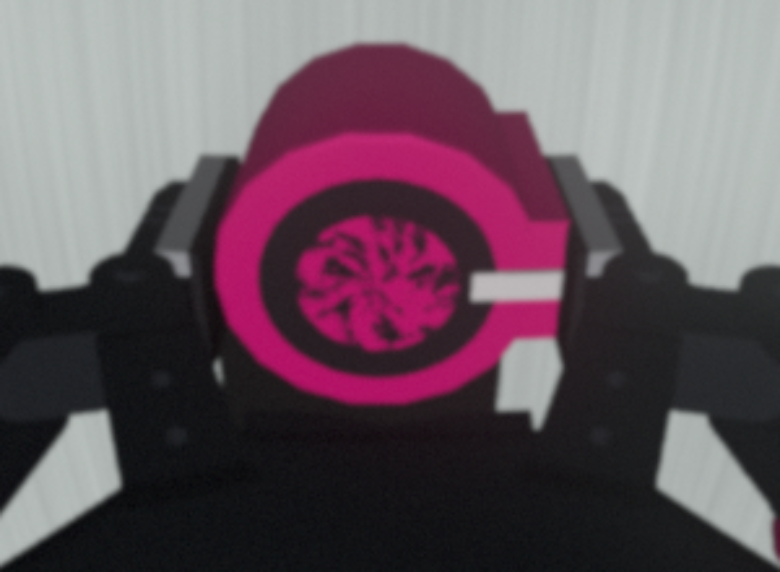

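The pink cartridge is held square, with the nose flat on one pad and the stripe at crop (470–562,286) pointing +x.

```bash
python3 - <<'E'
from h import *
p,r,s=pose();g=lambda x,y:(130+x/2.6,200+y/2.6)
for z in (.172,.175):
  P=unproj("wrist",[g(379,277),g(475,287),g(560,285)],z);print((P-p).round(4).tolist()); d=P[2]-P[1];print(np.arctan2(d[1],d[0]),np.arctan2(*(P[2]-P[0])[1::-1]),np.linalg.norm(P[2]-P[0]))
print(p,s["clock"])
E
```

```text
[[-0.0018, 0.0009, 0.0486], [0.0134, -0.0008, 0.0486], [0.0271, -0.0006, 0.0486]]
0.015410669586204039 -0.05209326088129832 0.02889383088400943
[[-0.0018, 0.0028, 0.0516], [0.013, 0.0012, 0.0516], [0.0263, 0.0014, 0.0516]]
0.01541066958620332 -0.052093260881298516 0.028119634342283015
[0.53952001 0.13022418 0.12341406] 22.75
```

Request:
apply_moves:
  xyz:
    - [0.12, 0.02, 0]
    - [0.25, 0.05, 0]
    - [0.4, 0.08, 0]
    - [0.55, 0.1, 0]
    - [0.7, 0.13, 0]
    - [0.85, 0.167, 0]
    - [0.975, 0.167, 0]
    - [0.975, 0.167, 0]
  delta_rot:
    - [0, 0, 0.004]
    - [0, 0, 0.004]
    - [0, 0, 0.004]
    - [0, 0, 0.004]
    - [0, 0, 0.004]
    - [0, 0, 0.004]
    - [0, 0, 0.004]
    - [0, 0, 0.004]
  gripper: [-1, -1, -1, -1, -1, -1, -1, -1]

```text
clock: 23.42
position: [0.5505, 0.2126, 0.1235]
tool_rot: [-0.001, 0.706, 0.708, 0.001]
wrist_force: [-0.1, 0.2, -1.3]
gripper_width: 0.0539
gripper_force: 63.3
```

Request:
apply_moves:
  xyz:
    - [0, 0, 0.1]
    - [0, 0, 0.2]
    - [0, 0, 0.3]
    - [0, 0, 0.4]
    - [0, 0, 0.5]
    - [0, 0, 0.6]
    - [0, 0, 0.6]
    - [0, 0, 0.6]
  delta_rot:
    - [0, 0, 0]
    - [0, 0, 0]
    - [0, 0, 0]
    - [0, 0, 0]
    - [0, 0, 0]
    - [0, 0, 0]
    - [0, 0, 0]
    - [0, 0, 0]
  gripper: [-1, -1, -1, -1, -1, -1, -1, -1]

```text
clock: 24.08
position: [0.5505, 0.2087, 0.0747]
tool_rot: [-0.0, 0.707, 0.707, -0.001]
wrist_force: [0.0, -0.3, -1.1]
gripper_width: 0.0543
gripper_force: 63.3
```

```bash
python3 - <<'E'
from h import *
p,r,s=pose();print(p,r.as_matrix().round(3).tolist(),s["clock"],s["wrist_force"])
print(plan((.551,.2085,.06),0.))
E
```

```text
[0.55053206 0.20868276 0.07473928] [[0.001, 1.0, -0.001], [1.0, -0.001, -0.0], [-0.0, -0.001, -1.0]] 24.0833 [ 0.02415897 -0.27235873 -1.05657541]
[array([-0.002,  0.006,  0.184]), array([-0.0002,  0.0001, -0.0002])]
```

Request:
apply_moves:
  xyz:
    - [0, 0.006, 0.05]
    - [0, 0.006, 0.1]
    - [0, 0.006, 0.15]
    - [0, 0.006, 0.2]
    - [0, 0.006, 0.23]
    - [0, 0.006, 0.26]
    - [0, 0.006, 0.28]
    - [0, 0.006, 0.28]
  delta_rot:
    - [0, 0, 0]
    - [0, 0, 0]
    - [0, 0, 0]
    - [0, 0, 0]
    - [0, 0, 0]
    - [0, 0, 0]
    - [0, 0, 0]
    - [0, 0, 0]
  gripper: [-1, -1, -1, -1, -1, -1, -1, -1]

```text
clock: 24.75
position: [0.5512, 0.2088, 0.0526]
tool_rot: [-0.0, 0.707, 0.707, -0.0]
wrist_force: [0.3, 0.8, -0.8]
gripper_width: 0.0542
gripper_force: 63.3
```

Request:
apply_moves:
  xyz:
    - [0, 0, 0.02]
    - [0, 0, 0.04]
    - [0, 0, 0.06]
    - [0, 0, 0.08]
    - [0, 0, 0.1]
    - [0, 0, 0.12]
    - [0, 0, 0.12]
    - [0, 0, 0.12]
  delta_rot:
    - [0, 0, 0]
    - [0, 0, 0]
    - [0, 0, 0]
    - [0, 0, 0]
    - [0, 0, 0]
    - [0, 0, 0]
    - [0, 0, 0]
    - [0, 0, 0]
  gripper: [-1, -1, -1, -1, -1, -1, -1, -1]

```text
clock: 25.42
position: [0.5514, 0.2089, 0.0433]
tool_rot: [-0.0, 0.707, 0.707, -0.0]
wrist_force: [0.4, -0.2, -1.6]
gripper_width: 0.054
gripper_force: 63.4
```

Request:
apply_moves:
  xyz:
    - [0, 0, 0.01]
    - [0, 0, 0.02]
    - [0, 0, 0.03]
    - [0, 0, 0.04]
    - [0, 0, 0.05]
    - [0, 0, 0.05]
    - [0, 0, 0.05]
    - [0, 0, 0.05]
  delta_rot:
    - [0, 0, 0]
    - [0, 0, 0]
    - [0, 0, 0]
    - [0, 0, 0]
    - [0, 0, 0]
    - [0, 0, 0]
    - [0, 0, 0]
    - [0, 0, 0]
  gripper: [-1, -1, -1, -1, -1, -1, -1, -1]

```text
clock: 26.08
position: [0.5515, 0.2089, 0.0431]
tool_rot: [0.001, 0.708, 0.707, -0.0]
wrist_force: [-11.1, -6.3, 35.7]
gripper_width: 0.0537
gripper_force: 66.4
```

Request:
apply_moves:
  xyz:
    - [0, 0, -0.03]
    - [0, 0, -0.04]
    - [0, 0, -0.04]
    - [0, 0, -0.04]
    - [0, 0, -0.04]
    - [0, 0, -0.04]
    - [0, 0, -0.04]
    - [0, 0, -0.04]
  delta_rot:
    - [0, 0, 0]
    - [0, 0, 0]
    - [0, 0, 0]
    - [0, 0, 0]
    - [0, 0, 0]
    - [0, 0, 0]
    - [0, 0, 0]
    - [0, 0, 0]
  gripper: [-1, -1, 0.4, 0.7, 0.7, 0.7, 0.7, 0.7]

```text
clock: 26.75
position: [0.5513, 0.2089, 0.0424]
tool_rot: [-0.0, 0.707, 0.707, -0.0]
wrist_force: [-0.9, -0.3, -0.2]
gripper_width: 0.0726
gripper_force: 0.0
```

Request:
apply_moves:
  xyz:
    - [0, 0, -0.2]
    - [0, 0, -0.4]
    - [0, 0, -0.7]
    - [0, 0, -1]
    - [0, 0, -1]
    - [0, 0, -1]
    - [0, 0, -1]
    - [0, 0, -1]
  delta_rot:
    - [0, 0, 0]
    - [0, 0, 0]
    - [0, 0, 0]
    - [0, 0, 0]
    - [0, 0, 0]
    - [0, 0, 0]
    - [0, 0, 0]
    - [0, 0, 0]
  gripper: [0.7, 0.7, 0.7, 0.7, 0.7, 0.7, 0, -1]

```text
clock: 27.42
position: [0.5506, 0.2084, 0.1214]
tool_rot: [-0.0, 0.707, 0.707, -0.001]
wrist_force: [0.7, -0.7, -0.0]
gripper_width: 0.0495
gripper_force: 0.0
```

```bash
python3 - <<'E'
from h import *
p,r,s=pose();print(p,s["clock"],s["gripper_width"])
b=grab("wrist","w8.png");grab("top","t8.png")
for c in ("wrist","top"):
  for t in ["pinkcart_c","pinkcart_nose","wheel_top"]:
    print(c,t,[(np.round(d["location"],4).tolist(),round(d["score"],2)) for d in models.pinpoint(c,t)[:2]])
E
```

```text
[0.55057544 0.20843696 0.12137234] 27.4167 0.04948912290823632
wrist pinkcart_c [([0.5478, 0.2069, 0.0701], 0.78)]
wrist pinkcart_nose [([0.58, 0.2109, 0.0756], 0.6)]
wrist wheel_top [([0.5472, 0.3118, 0.0598], 0.68)]
top pinkcart_c [([0.5495, 0.2128, 0.0728], 0.62)]
top pinkcart_nose [([0.5797, 0.2124, 0.0695], 0.91)]
top wheel_top [([0.7517, -0.0671, 0.0276], 0.57), ([0.5028, -0.2743, 0.0037], 0.53)]
```

View pics/w8.png

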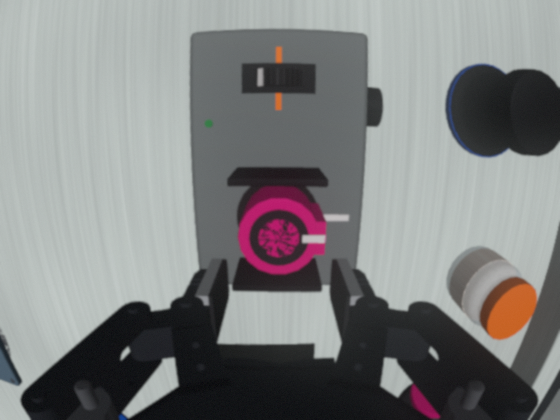

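The cartridge sits home: nose aligned with the deck line, and model z of 0.070–0.073 against 0.0725 expected. The wheel slot spans px 242–315 at row 78, the mark is at (260,77), and the pointers are at column 278. I've used up my picture views, so the rest is numeric.

```bash
cat >> h.py <<'E'
def mark(im,W,yaw=0.):
    "white mark centroid near wheel -> flow angle; W=wheel top world"
    h=cv2.cvtColor(im,cv2.COLOR_RGB2HSV)
    a=np.linspace(-.9,.9,361);ax=np.array([-np.sin(yaw),np.cos(yaw),0]);ex=np.array([np.cos(yaw),np.sin(yaw),0])
    pr=[]
    for t in (-.004,-.002,0,.002,.004):
        P=np.array(W)+ax*t+np.outer(20e-3*np.sin(a),ex)+np.outer(20e-3*(np.cos(a)-1),[0,0,1])
        uv=proj("wrist",P).astype(np.float32)
        pr.append(cv2.remap(cv2.cvtColor(im,cv2.COLOR_RGB2GRAY),uv[None,:,0],uv[None,:,1],1)[0].astype(float))
    v=np.mean(pr,0);w=np.clip(v-(v.min()+v.max())/2,0,None);return (a*w).sum()/w.sum(),v.max(),v.min()
E
python3 - <<'E'
from h import *
p,r,s=pose()
P=unproj("wrist",[(278,47),(278,108),(260,77)],.05);print(P.round(4))
W=unproj("wrist",[(278,77.5)],.059)[0];print(W)
im=cv2.imread("pics/w8.png")[...,::-1].copy()
for w in (W,(.5493,.312,.059)): print(mark(im,w))
print(plan((.545,.312,.09),0.))
E
```

```text
[[0.5503 0.335  0.05  ]
 [0.5503 0.2905 0.05  ]
 [0.5377 0.3129 0.05  ]]
[0.55032313 0.31130511 0.059     ]
(np.float64(-0.6840166729034136), np.float64(160.4), np.float64(37.4))
(np.float64(-0.6158391111111111), np.float64(161.8), np.float64(38.2))
[array([ 1.289, -0.08 ,  0.404]), array([-0.0001,  0.    , -0.0001])]
```

Request:
apply_moves:
  xyz:
    - [0.3, 0, 0]
    - [0.6, 0, 0]
    - [0.9, 0, 0]
    - [1, -0.09, 0]
    - [1, -0.09, 0]
    - [1, -0.09, 0]
    - [1, -0.09, 0]
    - [1, -0.09, 0]
  delta_rot:
    - [0, 0, 0]
    - [0, 0, 0]
    - [0, 0, 0]
    - [0, 0, 0]
    - [0, 0, 0]
    - [0, 0, 0]
    - [0, 0, 0]
    - [0, 0, 0]
  gripper: [-1, -1, -1, -1, -1, -1, -1, -1]

```text
clock: 28.48
position: [0.545, 0.2868, 0.1225]
tool_rot: [0.001, 0.708, 0.706, -0.0]
wrist_force: [-0.5, -0.1, 0.0]
gripper_width: 0.0001
gripper_force: 0.0
```

Request:
apply_moves:
  xyz:
    - [0.29, 0, 0]
    - [0.29, 0, 0.2]
    - [0.29, 0, 0.4]
    - [0.29, 0, 0.6]
    - [0.29, 0, 0.7]
    - [0.29, 0, 0.75]
    - [0.29, 0, 0.75]
    - [0.29, 0, 0.75]
  delta_rot:
    - [0, 0, 0]
    - [0, 0, 0]
    - [0, 0, 0]
    - [0, 0, 0]
    - [0, 0, 0]
    - [0, 0, 0]
    - [0, 0, 0]
    - [0, 0, 0]
  gripper: [-1, -1, -1, -1, -1, -1, -1, -1]

```text
clock: 29.15
position: [0.5449, 0.3119, 0.0632]
tool_rot: [0.0, 0.708, 0.707, 0.0]
wrist_force: [0.5, 0.0, 0.5]
gripper_width: 0.0004
gripper_force: 0.0
```

```bash
python3 - <<'E'
from h import *
p,r,s=pose();print(p,s["clock"],s["gripper_width"],s["wrist_force"]);print(plan((.544,.3115,.045),0.))
E
```

```text
[0.54486731 0.31193988 0.0631526 ] 29.15 0.00038046998571975076 [0.50455506 0.03065727 0.45738666]
[array([-0.006, -0.011,  0.227]), array([ 0.0001, -0.    , -0.0003])]
```

Request:
apply_moves:
  xyz:
    - [0, -0.01, 0.05]
    - [0, -0.01, 0.1]
    - [0, -0.01, 0.15]
    - [0, -0.01, 0.2]
    - [0, -0.01, 0.2]
    - [0, -0.01, 0.2]
    - [0, -0.01, 0.2]
    - [0, -0.01, 0.2]
  delta_rot:
    - [0, 0, 0]
    - [0, 0, 0]
    - [0, 0, 0]
    - [0, 0, 0]
    - [0, 0, 0]
    - [0, 0, 0]
    - [0, 0, 0]
    - [0, 0, 0]
  gripper: [-1, -1, -1, -1, -1, -1, -1, -1]

```text
clock: 29.82
position: [0.5437, 0.3122, 0.0468]
tool_rot: [0.0, 0.707, 0.707, 0.0]
wrist_force: [-0.2, -1.1, 0.8]
gripper_width: -0.0001
gripper_force: 0.0
```

Request:
apply_moves:
  xyz:
    - [0, 0, 0.01]
    - [0, 0, 0.02]
    - [0, 0, 0.03]
    - [0, 0, 0.03]
    - [0, 0, 0.03]
    - [0, 0, 0.03]
    - [0, 0, 0.03]
    - [0, 0, 0.03]
  delta_rot:
    - [0, 0, 0]
    - [0, 0, 0]
    - [0, 0, 0]
    - [0, 0, 0]
    - [0, 0, 0]
    - [0, 0, 0]
    - [0, 0, 0]
    - [0, 0, 0]
  gripper: [-1, -1, -1, -1, -1, -1, -1, -1]

```text
clock: 30.48
position: [0.5435, 0.3121, 0.0442]
tool_rot: [0.0, 0.707, 0.707, 0.0]
wrist_force: [0.4, -0.2, -0.3]
gripper_width: 0.0002
gripper_force: 0.0
```

Request:
apply_moves:
  xyz:
    - [0, 0, 0.01]
    - [0, 0, 0.02]
    - [0, 0, 0.02]
    - [0, 0, 0.02]
    - [0, 0, 0.02]
    - [0, 0, 0.02]
    - [0, 0, 0.02]
    - [0, 0, 0.02]
  delta_rot:
    - [0, 0, 0]
    - [0, 0, 0]
    - [0, 0, 0]
    - [0, 0, 0]
    - [0, 0, 0]
    - [0, 0, 0]
    - [0, 0, 0]
    - [0, 0, 0]
  gripper: [-1, -1, -1, -1, -1, -1, -1, -1]

```text
clock: 31.15
position: [0.5435, 0.3121, 0.0426]
tool_rot: [-0.0, 0.707, 0.707, -0.0]
wrist_force: [-0.0, -0.0, -0.1]
gripper_width: -0.0002
gripper_force: 0.0
```

Request:
apply_moves:
  xyz:
    - [0, 0, 0.01]
    - [0, 0, 0.02]
    - [0, 0, 0.02]
    - [0, 0, 0.02]
    - [0, 0, 0.02]
    - [0, 0, 0.02]
    - [0, 0, 0.02]
    - [0, 0, 0.02]
  delta_rot:
    - [0, 0, 0]
    - [0, 0, 0]
    - [0, 0, 0]
    - [0, 0, 0]
    - [0, 0, 0]
    - [0, 0, 0]
    - [0, 0, 0]
    - [0, 0, 0]
  gripper: [-1, -1, -1, -1, -1, -1, -1, -1]

```text
clock: 31.82
position: [0.5435, 0.3121, 0.041]
tool_rot: [0.0, 0.707, 0.707, 0.0]
wrist_force: [-0.2, -0.2, -0.0]
gripper_width: 0.0001
gripper_force: 0.0
```

Request:
apply_moves:
  xyz:
    - [0, 0, 0.01]
    - [0, 0, 0.02]
    - [0, 0, 0.02]
    - [0, 0, 0.02]
    - [0, 0, 0.02]
    - [0, 0, 0.02]
    - [0, 0, 0.02]
    - [0, 0, 0.02]
  delta_rot:
    - [0, 0, 0]
    - [0, 0, 0]
    - [0, 0, 0]
    - [0, 0, 0]
    - [0, 0, 0]
    - [0, 0, 0]
    - [0, 0, 0]
    - [0, 0, 0]
  gripper: [-1, -1, -1, -1, -1, -1, -1, -1]

```text
clock: 32.48
position: [0.5437, 0.3122, 0.0399]
tool_rot: [0.0, 0.707, 0.707, 0.0]
wrist_force: [-1.3, -1.1, 5.5]
gripper_width: 0.0002
gripper_force: 2.8
```

```bash
python3 - <<'E'
from h import *
p,r,s=pose();print(p,s["clock"],s["wrist_force"])
im=grab("wrist")
print([ (c,[(np.round(d["location"],4).tolist(),round(d["score"],2)) for d in models.pinpoint("wrist",c)[:1]]) for c in ("wheel_top","pinkcart_c")])
print(mark(im,(.5500,.3115,.059)),proj("wrist",[[.55,.3115,.059]]))
E
```

```text
[0.5437133  0.31220635 0.03987951] 32.4833 [-1.34403391 -1.13672029  5.51439516]
[('wheel_top', [([0.5493, 0.3116, 0.0594], 0.9)]), ('pinkcart_c', [])]
(np.float64(-0.4292613732026804), np.float64(72.2), np.float64(20.4)) [[292.75456361 276.49561945]]
```

Contact at 5.5 N. Rolling 13 mm along +x, then lifting off to look.

Request:
apply_moves:
  xyz:
    - [0, 0.025, 0.003]
    - [0, 0.05, 0.003]
    - [0, 0.08, 0.003]
    - [0, 0.11, 0.003]
    - [0, 0.135, 0.003]
    - [0, 0.16, 0.003]
    - [0, 0.163, 0.003]
    - [0, 0.163, 0.003]
  delta_rot:
    - [0, 0, 0]
    - [0, 0, 0]
    - [0, 0, 0]
    - [0, 0, 0]
    - [0, 0, 0]
    - [0, 0, 0]
    - [0, 0, 0]
    - [0, 0, 0]
  gripper: [-1, -1, -1, -1, -1, -1, -1, -1]

```text
clock: 33.3
position: [0.5572, 0.3122, 0.0398]
tool_rot: [0.0, 0.708, 0.707, 0.0]
wrist_force: [-0.0, -1.2, 6.7]
gripper_width: -0.0001
gripper_force: 3.1
```

Request:
apply_moves:
  xyz:
    - [0, 0, -0.1]
    - [0, 0, -0.3]
    - [0, 0, -0.6]
    - [-0.3, 0, -0.9]
    - [-0.6, 0, -0.9]
    - [-0.9, 0, -0.9]
    - [-1, 0, -0.9]
    - [-1, 0, -0.9]
  delta_rot:
    - [0, 0, 0]
    - [0, 0, 0]
    - [0, 0, 0]
    - [0, 0, 0]
    - [0, 0, 0]
    - [0, 0, 0]
    - [0, 0, 0]
    - [0, 0, 0]
  gripper: [-1, -1, -1, -1, -1, -1, -1, -1]

```text
clock: 33.97
position: [0.557, 0.229, 0.1111]
tool_rot: [0.001, 0.709, 0.705, -0.001]
wrist_force: [0.0, 0.6, -0.0]
gripper_width: -0.0002
gripper_force: 0.0
```

```bash
python3 - <<'E'
from h import *
p,r,s=pose();print(p,s["clock"],s["wrist_force"])
im=grab("wrist","w9.png")
print([ (c,[(np.round(d["location"],4).tolist(),round(d["score"],2)) for d in models.pinpoint("wrist",c)[:1]]) for c in ("wheel_top","pinkcart_c","pinkcart_nose")])
for W in ((.5503,.3115,.059),(.5493,.312,.059)): print(mark(im,W),proj("wrist",[W]))
h=cv2.cvtColor(im,cv2.COLOR_RGB2HSV);o=((h[...,0]>5)&(h[...,0]<18)&(h[...,1]>150)&(h[...,2]>120)).astype(np.uint8)
u=proj("wrist",[[.55,.3115,.055]])[0].astype(int);o[:,:u[0]-30]=0;o[:,u[0]+30:]=0
n,_,st,ce=cv2.connectedComponentsWithStats(o);print(st[1:].tolist(),ce[1:].round(1).tolist())
g=im[u[1]-22:u[1]+22,u[0]-30:u[0]+30];w=(g.min(2)>110)&(g.max(2)-g.min(2)<25);w[:8]=0;w[-8:]=0
n,_,st,ce=cv2.connectedComponentsWithStats(w.astype(np.uint8));print(st[1:].tolist(),(ce[1:]+[u[0]-30,u[1]-22]).round(1).tolist())
E
```

```text
[0.55696214 0.22898104 0.11114558] 33.9667 [ 0.04317504  0.56208777 -0.01078121]
[('wheel_top', [([0.5522, 0.3115, 0.0601], 0.64)]), ('pinkcart_c', [([0.5521, 0.2063, 0.0733], 0.9)]), ('pinkcart_nose', [([0.5791, 0.2106, 0.0741], 0.57)])]
(np.float64(-0.10031168236525381), np.float64(132.2), np.float64(39.6)) [[270.94049069 113.89163034]]
(np.float64(-0.04920195935256177), np.float64(137.6), np.float64(38.6)) [[269.38849575 113.13398412]]
[[266, 73, 5, 17, 85], [266, 122, 5, 17, 85]] [[268.0, 81.0], [268.0, 130.0]]
[[25, 8, 7, 16, 112]] [[268.0, 106.5]]
```

The mark's centroid column (268.0) coincides with the pointers' (268.0). The cartridge reads home (z 0.073), and the arm is clear. Handing in.

```bash
python3 -c "
from h import *
print(order.sign_off())"
```

```text
the job is handed in; nothing more can be done
None
```

I fitted the pink cartridge on the port and rolled the flow wheel's mark to the pointers, then handed the job in at about 34 s (no verdict was returned). My first grasp in the tray closed above the cartridge without moving it, and I viewed 12 pictures against the limit of 10.

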